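Set the can sealer for tall cans and press start

ROBOT

A 7-joint arm with a two-finger parallel gripper is mounted at the origin on the work surface. World frame = base frame: x ahead of the robot, y to its left, z up, the work surface at z = 0. Lengths are in m, angles in rad, forces in N, time in s.
With the tool pointing down it reaches from about 0.4 to 0.875 m from the base axis. Payload 19.3 kg.
Tool frame: the origin (TCP) lies at the very end of the fingers, on their centre line; the grasp point (between the pads) lies bot.pinch_z behind it (bot.pinch_z is the distance from the TCP to the grasp point, in m); z points along the fingers, y is the line along which they close (so a half turn about z gives the same grasp; the last joint's range is limited). The gripper opens to 85 mm and grips with 20 to 120 N. Pads are 22 mm wide; open, the fingers measure 114 mm over their backs; the gripper's body (76 mm by 85 mm) begins 54 mm behind the grasp point. The pads swing forward as they close: fully open they stand 13 mm farther back than shut.
Start: joints at [1.268, 0.521, -0.036, 1.599, 0.021, 1.021, -0.113], TCP at [0.144, -0.608, 0.231] pointing down, gripper open.
Joint ranges: [-2.91, 2.91], [-0.3, 2.13], [-1.5, 1.42], [0.17, 2.43], [-1.26, 4.41], [0.16, 1.93], [-2.52, 2.52]. Speed limits (rad/s): [1.89, 1.89, 2.39, 2.39, 3.01, 3.01, 3.01].

INTERFACE

Orientations are given as [roll, pitch, yaw] about the fixed x, y, z axes, in that order (R = Rz(yaw) Ry(pitch) Rx(roll)).
In Python, from workcell import bot, grab_frame, ticket gives the robot as it stands.
- The arm moves only by the tool arm_command, never from a script. Its argument "commands" is a list of rows, each a list of 3 entries, a list of its own where there are three numbers: the shift along the world's x, y, z in mm, then the turn about the world's z in rad, then the gripper command: -1 is fully open, 1 is shut, values between are in proportion. In form: [[[tx, ty, tz], roll, fingers], ...]. A call has 1 to 20 rows; each row shifts and turns the commanded pose from where the row before left it; what a row does not reach is not made up. A row lasts 1/10 s, in which the tool goes at most 50 mm and 8.59 degrees, less where a joint would pass 70% of its speed; a pose out of reach is approached as far as the arm can. A call with a gripper value outside its range is refused whole. The fingers move at their own pace and stop on an object; "newtons" is the grip in N (left out, the last holds). Time passes only in rows, so rows that do not move let the fingers close. It gives the time, the measured TCP pose, the force, the opening and the grip force at its end, in the units of the state.
- bot.observe(): the state, without advancing time (a new reading comes with each control period).
- grab_frame(name): name is "side" or "top" or "wrist"; returns a dict with "image" (480x640x3 uint8, red, green, blue), "vertical_fov" (degrees; the focal length in pixels is half the picture's height over the tangent of half this angle, whatever the lens; pixels are square), "cx", "cy" (the principal point, pixels), "R" (3x3) and "t" (3): a world point X has camera coordinates R X + t. Camera axes: x right, y down, z forward; pixel columns grow to the right and rows downward; lengths in m; the calibration is good to about 2 mm. A picture is of the moment at which its call begins. There is no depth.
- ticket.job_done(): hands the job in; it is judged then, once.
The state is a dict: "clock": time; "qpos": joint angles; "qd": joint speeds; "joint_efforts": joint torques, N m; "position": TCP position; "tool_rot": TCP orientation; "force": force on the tool from outside, world axes, zero at the start; "moment": the same for the moment, N m; "grip_width": finger opening in m; "finger_force": force on a finger pad.
Only numpy, scipy, OpenCV 4.12 (cv2) and the standard library are available. Lean on these libraries where they do the work, as an engineer would, in place of code of your own. Each camera call takes 0.05 s, during which the arm holds its last target. There are 200 camera calls.

TASK

Set the can sealer for tall cans and start it: with your fingertips, gently push the black selector along its track all the way to the end with the orange stripe, and only then gently press the green start button fully down and let it come back up. Grasp nothing and do not squeeze the selector; keep off the red, yellow and blue buttons, and leave the cans, the chuck and the stack of lids where they stand.

Things in the scene. Friction and masses are not known exactly. Their poses are not given: they have to be found in the camera images.
- desk: The sealer's operator desk: a fixed dark steel slab, 220 mm (its x) by 440 mm (its y), 50 mm high, with thin brass strips along its long edges. Origin at the centre of its underside, on the counter; z up. The selector lies on its +y half, the four buttons in a two by two square (70 mm apart, centre to centre) on its -y half; the places of the four colours change.
- selector_base: The selector's fixed grey track on the desk: 40 mm (x) by 170 mm (y) by 14 mm high, an orange stripe across its +y end. Origin at the centre of its underside, on the desk's top; the selector runs along its +y axis.
- selector_top (a point): Centre of the top of the black selector grip, an upright block with a white line, 28 mm (x) by 20 mm (y, along the track) by 40 mm tall; this top is 54.5 mm above the desk's top. It slides along the y axis of the track and stays where it is left; moving it takes about 2 N; a firm stop ends each way. Axes as those of the track.
- selector (a joint): How far the selector stands from the unmarked end of its track, in m: 0 = that end (grip 60 mm to the -y side of the track's origin), 0.12 = against the stop at the orange-striped end (60 mm to the +y side). It starts between 0 and 0.05.
- start_top (a point): Centre of the top of the green start button's cap, a round cap 34 mm across; when not pressed it is 22 mm above the desk's top, 10 mm above its aluminium housing (50 mm across). z up.
- start (a joint): How far the green button is pressed, in m: 0 = up, 0.006 = fully down. A spring lifts it; it begins to move at about 1.5 N and is fully down at about 5 N.
- start_base: The green start button's fixed housing, 50 mm across and 12 mm high, with its cap; origin at the centre of its underside, on the desk's top.
- stop: The red cap of the stop button; must not be touched. A round push button like the green one (cap 34 mm across in an aluminium housing 50 mm across). Its origin is on the button's axis, 18 mm below the top of the cap, 4 mm above the desk's top; z up.
- jog: The yellow cap of the jog button; must not be touched. A round push button like the green one (cap 34 mm across in an aluminium housing 50 mm across). Its origin is on the button's axis, 18 mm below the top of the cap, 4 mm above the desk's top; z up.
- feed: The blue cap of the lid feed button; must not be touched. A round push button like the green one (cap 34 mm across in an aluminium housing 50 mm across). Its origin is on the button's axis, 18 mm below the top of the cap, 4 mm above the desk's top; z up.
- can_a: Loose full drinks can with a green band, 66 mm across, 115 mm tall; a bystander. Origin at the centre of its underside.
- can_b: Loose full drinks can with a yellow band, 66 mm across, 115 mm tall; a bystander. Origin at the centre of its underside.
- chuck: Loose steel chuck with a white plastic puck on top, 62 mm across, 68 mm tall; a bystander. Origin at the centre of its underside.
- lids: Loose stack of aluminium can lids, 54 mm across, 24 mm tall; a bystander on the robot's side of the desk. Origin at the centre of its underside.
- sachets: Fixed clear open box of blue sachets, 130 mm (x) by 100 mm (y) by 90 mm high, standing past the desk's -y end; a bystander. Origin at the centre of its underside.

How it is judged:
By the outcome, as a careful person would: the job done as asked, in the order asked, and still so for the second after the job is handed in, with the robot touching nothing.
It also fails if it takes over 43 s, if anything falls off the work surface, if the arm or the gripper's body presses on something with over 40 N, if the wrist force passes 120 N, or if a joint passes its speed limit or range.

## Working session

There is one attempt and no reset: what is moved stays moved. The work goes in short steps, Python scripts to look and compute and a tool call to move; the robot and the scene stay as the last step left them, time stands still between calls to the robot, and variables do not carry over. Pictures are saved under pics/ and viewed, at most 10 in all, crops included, and the job is handed in when it is done.

Besides the shell and the picture viewer there is one more tool, called as name(argument=value, ...), one argument or row to a line, values as JSON. arm_command: Moves the arm, as the interface text tells. Its arguments: {"type":"object","properties":{"commands":{"type":"array"},"newtons":{"type":"number"}},"required":["commands"]}

```bash
mkdir -p pics; ls
cat > h.py <<'E'
import numpy as np, cv2
from workcell import bot, grab_frame, ticket
def grab(n,save=None):
    f=grab_frame(n)
    f['f']=240/np.tan(np.radians(f['vertical_fov'])/2)
    f['R']=np.array(f['R']);f['t']=np.array(f['t'])
    if save: cv2.imwrite('pics/'+save,f['image'][:,:,::-1])
    return f
def ray(f,u,v):
    d=f['R'].T@np.array([(u-f['cx'])/f['f'],(v-f['cy'])/f['f'],1]); c=-f['R'].T@f['t']; return c,d/np.linalg.norm(d)
def onplane(f,u,v,z):
    c,d=ray(f,u,v); return c+d*(z-c[2])/d[2]
def tri(f1,p1,f2,p2):
    A=np.zeros((3,3));b=np.zeros(3)
    rs=[ray(f1,*p1),ray(f2,*p2)]
    for c,d in rs: P=np.eye(3)-np.outer(d,d);A+=P;b+=P@c
    X=np.linalg.solve(A,b); return X,[np.linalg.norm(np.cross(X-c,d)) for c,d in rs]
def proj(f,X):
    c=f['R']@np.array(X)+f['t']; return c[:2]/c[2]*f['f']+[f['cx'],f['cy']]
E
python3 - <<'E'
from h import *
a=grab('top','top1.png');b=grab('side','side1.png')
for f in(a,b): print(-f['R'].T@f['t'],f['R'][2],f['f'],f['cx'],f['cy'])
s=bot.observe();print(s['clock'],s['position'],s['tool_rot'],s['force'],s['grip_width'],bot.pinch_z)
E
```

```text
pics
[ 0.44091718 -0.04493839  1.03330227] [ 0.13974459 -0.0334249  -0.98962327] 516.1653468635699 317.85843022418953 245.2266212814773
[0.19069371 0.55801441 0.54291121] [ 0.4742028  -0.70852311 -0.52261526] 488.1487557166361 318.7606664478207 241.14872694129167
0.1 [ 0.14407354 -0.60787124  0.23078783] [-3.14058126e+00  4.83262262e-05  2.32748561e-01] [-0.62500923 -0.90145658 -0.06680436] 0.08558783349313331 0.0187
```

View pics/top1.png

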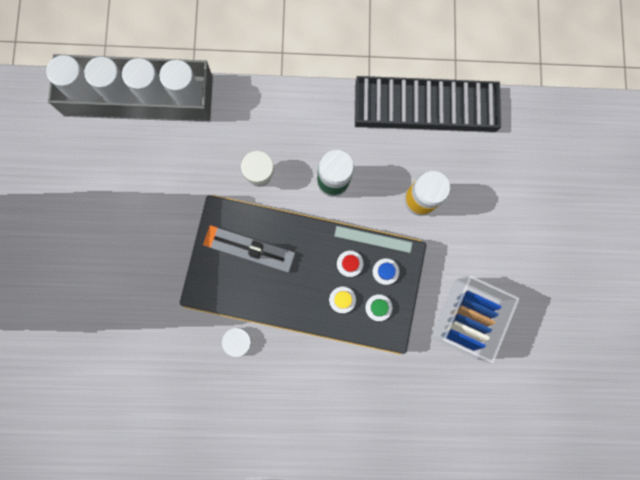

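View pics/side1.png

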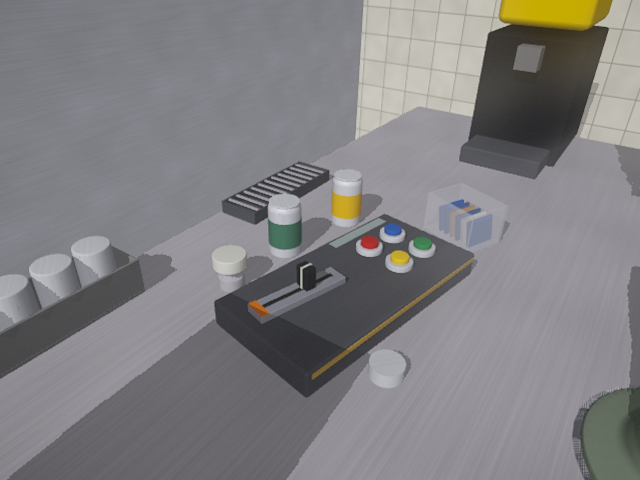

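The top view shows the desk with its +y end to the left. The orange stripe is at about (210,237), the grip at (256,249) and the green button at (379,308), with red, blue and yellow beside it. The side view shows the same things: grip (307,276), stripe (259,308), green (422,244). The lids stand near the robot's side at (236,342) in the top view.

```bash
python3 - <<'E'
from h import *
a=grab('top');b=grab('side')
rng={'green':((45,90,60),(80,255,255)),'red':((0,150,120),(4,255,255)),'yellow':((24,150,120),(32,255,255)),'blue':((108,150,80),(125,255,255)),'orange':((5,170,120),(15,255,255))}
win={'top':{'green':(355,290,402,328),'red':(335,248,366,279),'yellow':(326,284,360,316),'blue':(370,256,403,287),'orange':(195,220,225,255)},
'side':{'green':(405,230,440,256),'red':(352,230,384,256),'yellow':(382,245,415,272),'blue':(376,218,408,243),'orange':(242,295,275,322)}}
def cen(f,w,k):
    x0,y0,x1,y1=win[w][k]; h=cv2.cvtColor(f['image'],cv2.COLOR_RGB2HSV)[y0:y1,x0:x1]
    m=cv2.inRange(h,*map(np.array,rng[k])); n,l,s,c=cv2.connectedComponentsWithStats(m); i=1+np.argmax(s[1:,4])
    return c[i]+[x0,y0],s[i,4]
P={}
for k in rng:
    pa,na=cen(a,'top',k);pb,nb=cen(b,'side',k);X,e=tri(a,pa,b,pb)
    z=.064 if k=='orange' else .072
    P[k]=onplane(a,*pa,z); print(k,pa.round(1),na,pb.round(1),nb,'tri',X.round(4),np.round(e,4),'top-plane',P[k].round(4),'side-plane',onplane(b,*pb,z).round(4))
# red/blue/yellow/green square -> yaw
y=np.array([P['red']-P['blue'],P['yellow']-P['green']])[:,:2];x=np.array([P['red']-P['yellow'],P['blue']-P['green']])[:,:2]
print('yaw',np.arctan2(-y[:,0],y[:,1]),np.arctan2(x[:,1],x[:,0]),np.linalg.norm(y,axis=1),np.linalg.norm(x,axis=1))
c=np.hstack([cv2.resize(a['image'][215:285,190:310],None,fx=4,fy=4,interpolation=2),]);cv2.imwrite('pics/ct.png',c[:,:,::-1])
c=cv2.resize(b['image'][250:330,240:360],None,fx=4,fy=4,interpolation=2);cv2.imwrite('pics/cs.png',c[:,:,::-1])
E
python3 -c "
import cv2,numpy as np
a=cv2.imread('pics/ct.png');b=cv2.imread('pics/cs.png');cv2.imwrite('pics/c.png',np.vstack([a,b]))"
```

```text
green [379.2 307.3] 221 [422.1 243. ] 178 tri [ 0.4631 -0.1949  0.0678] [0.0004 0.0004] top-plane [ 0.4634 -0.1941  0.072 ] side-plane [ 0.4603 -0.1884  0.072 ]
red [350.3 262.9] 197 [369.3 242. ] 174 tri [ 0.5449 -0.1398  0.0674] [0.0005 0.0005] top-plane [ 0.5448 -0.1392  0.072 ] side-plane [ 0.541  -0.1332  0.072 ]
yellow [342.7 299.2] 207 [399.2 257.2] 197 tri [ 0.4763 -0.1265  0.0674] [0.0005 0.0005] top-plane [ 0.4767 -0.1259  0.072 ] side-plane [ 0.4731 -0.12    0.072 ]
blue [386.4 270.7] 205 [392.5 229.1] 150 tri [ 0.5318 -0.2082  0.0678] [0.0006 0.0006] top-plane [ 0.5319 -0.2073  0.072 ] side-plane [ 0.5283 -0.2016  0.072 ]
orange [209.7 235.6] 137 [258.3 308.2] 143 tri [0.5893 0.1261 0.0648] [0.0012 0.0012] top-plane [0.5904 0.1269 0.064 ] side-plane [0.5887 0.125  0.064 ]
yaw [-0.18702281 -0.19164308] [-0.19215264 -0.19038445] [0.06935137 0.06947383] [0.0694485  0.06976897]
```

View pics/c.png

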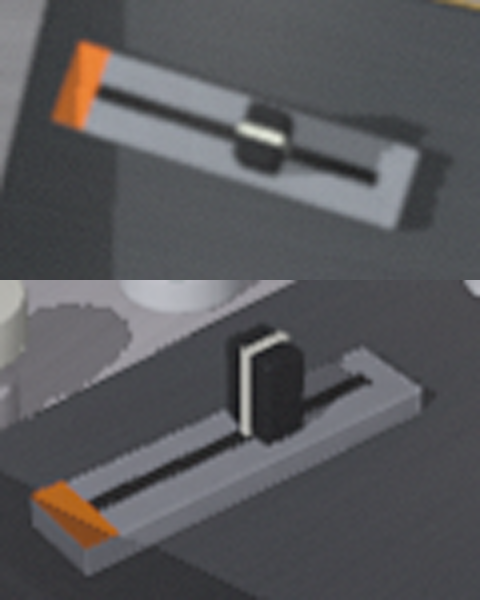

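The crops show the track with its orange end at upper left in the top view (corners about (80,41), (52,121)). The far-end corners are (420,150), (395,230). The grip's top line is centred near (262,134) in the top crop and (264,342) minus the 280 offset in the side crop.

Run:
```python
from h import *
a=grab('top');b=grab('side')
T=lambda u,v,z:onplane(a,190+u/4-.4,215+v/4-.4,z)[:2]
c=[T(*p,.064) for p in((80,41),(52,121),(395,230),(420,150))]
o=np.mean(c,0); d=(c[0]+c[1]-c[2]-c[3])/2; d2=c[0]-c[1]
print(np.round(c,4),'o',o,'len',np.linalg.norm(d),'yaw',np.arctan2(-d[0],d[1]),'w',np.linalg.norm(d2))
S=lambda u,v:(240+u/4-.4,250+v/4-.4)
X,e=tri(a,(190+262/4-.4,215+134/4-.4),b,S(264,342-280))
print('grip',X,e, T(262,134,.1045))
u=d/np.linalg.norm(d);n=np.array([u[1],-u[0]]);print('u',u,'along',(X[:2]-o)@u,(T(262,134,.1045)-o)@u,'lat',(X[:2]-o)@n)
for name,q in(('lids',(236,342,.024)),('can_a',(336,160,.115)),('chuck',(257,167,.068))): print(name,onplane(a,*q)[:2])
print('end grip',o+u*.06)
s=bot.observe();print(s['clock'],s['position'])
```

```text
[[ 0.611   0.1282]
 [ 0.5725  0.1393]
 [ 0.5252 -0.0233]
 [ 0.5634 -0.034 ]] o [0.56804487 0.0525585 ] len 0.16921801861364238 yaw -0.2838929371174175 w 0.04013036416021764
grip [0.56351243 0.03702101 0.10526688] [np.float64(5.569746659383616e-05), np.float64(5.569746659382853e-05)] [0.56366287 0.0371165 ]
u [0.28009487 0.95997232] along -0.01618507983640229 -0.016051268043072955 lat 9.550792405625062e-07
lids [0.392063   0.07347293]
can_a [ 0.73008024 -0.10580129]
chuck [0.72576526 0.04291654]
end grip [0.58485057 0.11015684]
0.3 [ 0.14411912 -0.60804417  0.23110808]
```

arm_command(
  commands=[
    [[10,15,0],0,1],
    [[20,30,0],0,1],
    [[20,30,0],0,1],
    [[20,30,0],0,1],
    [[20,30,0],0,1],
    [[20,30,0],0,1],
    [[20,30,0],-0.05,1],
    [[20,30,0],-0.05,1],
    [[20,30,0],-0.05,1],
    [[20,30,0],-0.05,1],
    [[20,30,0],-0.05,1],
    [[20,30,0],-0.05,1],
    [[20,30,0],-0.05,1],
    [[20,30,0],-0.05,1],
    [[20,30,0],-0.05,1],
    [[20,30,0],-0.05,1],
    [[20,30,0],-0.017,1],
    [[20,30,0],0,1],
    [[20,30,0],0,1],
    [[20,30,0],0,1],
  ],
  newtons=20,
)

```text
clock: 2.3
position: [0.5348, -0.0218, 0.2314]
tool_rot: [-3.142, -0.0, -0.284]
force: [0.9, -0.7, -0.1]
grip_width: 0.0
finger_force: 0.0
```

arm_command(
  commands=[
    [[8,9,0],0,1],
    [[9,9,-10],0,1],
    [[0,0,-20],0,1],
    [[0,0,-20],0,1],
    [[0,0,-20],0,1],
    [[0,0,-20],0,1],
    [[0,0,-15],0,1],
    [[0,0,0],0,1],
    [[0,0,0],0,1],
  ],
)

```text
clock: 3.2
position: [0.551, -0.0057, 0.1263]
tool_rot: [3.141, 0.0, -0.285]
force: [-0.2, 0.1, -0.5]
grip_width: 0.0
finger_force: 0.0
```

Run:
```python
from h import *
s=bot.observe();print(s['position'],s['force'])
a=grab('top');b=grab('side')
for f,p in((a,proj(a,s['position'])),(b,proj(b,s['position']))): print(p)
cv2.imwrite('pics/d.png',np.vstack([cv2.resize(f['image'][r:r+100,c:c+160],None,fx=3,fy=3) for f,r,c in((a,200,180),(b,230,240))])[:,:,::-1])
```

```text
[ 0.55101896 -0.0057436   0.1262509 ] [-0.15795307  0.14858104 -0.51833626]
[278.13037957 254.21452974]
[327.42242526 244.84606459]
```

View pics/d.png

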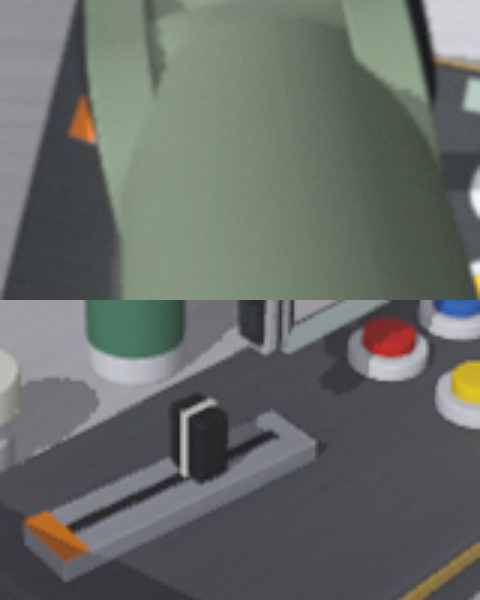

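The upper half shows the gripper covering the track's unmarked end. The lower half shows the fingertips at about (275,340), above that end and behind the grip at (198,438), as predicted. They are clear to go down.

arm_command(
  commands=[
    [[0,0,-16],0,1],
    [[0,0,-16],0,1],
    [[0,0,-16],0,1],
    [[0,0,0],0,1],
    [[1,4,0],0,1],
    [[1,4,0],0,1],
    [[1,4,0],0,1],
    [[1,3,0],0,1],
    [[1,3,0],0,1],
    [[1,3,0],0,1],
    [[0,0,0],0,1],
  ],
)

```text
clock: 4.4
position: [0.5573, 0.0163, 0.0783]
tool_rot: [-3.141, -0.0, -0.284]
force: [-0.2, -0.6, -0.3]
grip_width: -0.0
finger_force: 0.0
```

arm_command(
  commands=[
    [[1.2,4,0],0,1],
    [[1.2,4,0],0,1],
    [[1.2,4,0],0,1],
    [[1.2,4,0],0,1],
    [[1.2,4,0],0,1],
  ],
)

```text
clock: 4.9
position: [0.5632, 0.0363, 0.0783]
tool_rot: [3.142, 0.0, -0.284]
force: [-1.2, -0.0, 0.7]
grip_width: -0.0003
finger_force: 0.8
```

arm_command(
  commands=[
    [[1.2,4,0],0,1],
    [[1.2,4,0],0,1],
    [[1.2,4,0],0,1],
    [[1.2,4,0],0,1],
    [[1.2,4,0],0,1],
    [[1.2,4,0],0,1],
    [[1.2,4,0],0,1],
    [[1.2,4,0],0,1],
    [[1.2,4,0],0,1],
    [[0,0,0],0,1],
  ],
)

```text
clock: 5.9
position: [0.5742, 0.0727, 0.0783]
tool_rot: [-3.141, -0.0, -0.284]
force: [0.5, 0.6, -0.1]
grip_width: 0.0003
finger_force: 0.0
```

Run:
```python
from h import *
b=grab('side');s=bot.observe();print(s['position'],s['force'])
cv2.imwrite('pics/e.png',cv2.resize(b['image'][220:330,230:380],None,fx=4,fy=4)[:,:,::-1])
```

```text
[0.57424006 0.07229411 0.07834592] [0.45535177 0.05038014 0.12712762]
```

View pics/e.png

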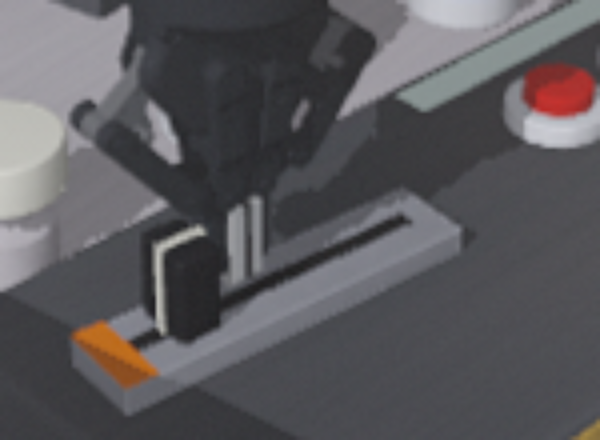

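The grip is now close to the stripe, with its top line centred at crop (183,240) and the fingertips just behind it at (250,270). I'll measure how far it has gone.

Run:
```python
from h import *
b=grab('side');o=np.array([.56804,.05256]);u=np.array([.2801,.96])
for p in((160,243),(183,235),(205,227)):
    X=onplane(b,230+p[0]/4-.4,220+p[1]/4-.4,.1045)[:2]; print(X,(X-o)@u)
print((bot.observe()['position'][:2]-o)@u)
```

```text
[0.58419189 0.10140553] 0.051415854509128195
[0.58040316 0.09227397] 0.04158832797886669
[0.57687548 0.08325151] 0.03193866636646105
0.020462723343996275
```

arm_command(
  commands=[
    [[1.2,4,0],0,1],
    [[1.2,4,0],0,1],
    [[0.9,3,0],0,1],
    [[0.6,2,0],0,1],
    [[0,0,0],0,1],
  ],
)

```text
clock: 6.5
position: [0.578, 0.0853, 0.0783]
tool_rot: [-3.141, -0.0, -0.284]
force: [-0.6, 0.1, 0.3]
grip_width: -0.0002
finger_force: 0.0
```

arm_command(
  commands=[
    [[0.3,1,0],0,1],
    [[0.3,1,0],0,1],
    [[0,0,0],0,1],
  ],
)

```text
clock: 6.8
position: [0.5784, 0.0869, 0.0783]
tool_rot: [3.142, 0.0, -0.284]
force: [-0.7, -1.2, -0.5]
grip_width: -0.0003
finger_force: 0.4
```

arm_command(
  commands=[
    [[0.3,1,0],0,1],
    [[0,0,0],0,1],
  ],
)

```text
clock: 7.0
position: [0.5786, 0.0873, 0.0783]
tool_rot: [3.141, 0.0, -0.285]
force: [-1.7, -3.6, 1.8]
grip_width: -0.0002
finger_force: 2.2
```

arm_command(
  commands=[
    [[0.3,1,0],0,1],
    [[0,0,0],0,1],
  ],
)

```text
clock: 7.2
position: [0.5786, 0.0875, 0.0783]
tool_rot: [3.14, 0.001, -0.285]
force: [-4.1, -8.8, 5.0]
grip_width: -0.0
finger_force: 4.7
```

arm_command(
  commands=[
    [[0.3,1,0],0,1],
    [[0,0,0],0,1],
    [[0,0,0],0,1],
  ],
)

```text
clock: 7.5
position: [0.5787, 0.0876, 0.0783]
tool_rot: [3.139, 0.001, -0.286]
force: [-6.1, -12.8, 9.0]
grip_width: 0.0004
finger_force: 7.1
```

arm_command(
  commands=[
    [[-0.6,-2,0],0,1],
    [[-1.2,-4,0],0,1],
    [[-2,-7,0],0,1],
    [[-2,-7,0],0,1],
    [[0,0,15],0,1],
    [[0,0,25],0,1],
    [[0,0,30],0,1],
    [[-10,-20,0],0,1],
    [[-15,-35,0],0,1],
    [[-15,-35,0],0,1],
    [[-15,-35,0],0,1],
    [[-15,-35,0],0,1],
    [[-15,-35,0],0,1],
    [[-15,-35,0],0,1],
    [[-7,-15,0],0,1],
    [[0,0,0],0,1],
    [[0,0,0],0,1],
  ],
)

```text
clock: 9.2
position: [0.467, -0.1749, 0.1491]
tool_rot: [-3.141, -0.001, -0.285]
force: [0.0, 0.1, -0.2]
grip_width: -0.0
finger_force: 0.0
```

Run:
```python
from h import *
a=grab('top');b=grab('side');w=grab('wrist','w.png');s=bot.observe();print(s['clock'],s['position'],s['force'])
cv2.imwrite('pics/f.png',np.vstack([cv2.resize(f['image'][r:r+100,c:c+200],None,fx=3,fy=3) for f,r,c in((a,200,180),(b,220,240))])[:,:,::-1])
print(proj(w,[.463,-.1945,.072]),proj(w,s['position']),proj(b,[.463,-.1945,.072]))
h=cv2.cvtColor(w['image'],cv2.COLOR_RGB2HSV);m=cv2.inRange(h,(45,90,60),(80,255,255));n,l,st,c=cv2.connectedComponentsWithStats(m)
for i in range(1,n):
    if st[i,4]>100: print(st[i],c[i],onplane(w,*c[i],.072))
```

```text
9.35 [ 0.46717275 -0.17411294  0.14863381] [ 0.15075107 -0.26749099  0.2408946 ]
[350.52948543 242.47661046] [313.91676436 314.55653445] [422.09964538 241.1335903 ]
[ 323  209   58   58 2585] [351.07736944 237.72688588] [ 0.46567545 -0.19551023  0.072     ]
```

View pics/f.png

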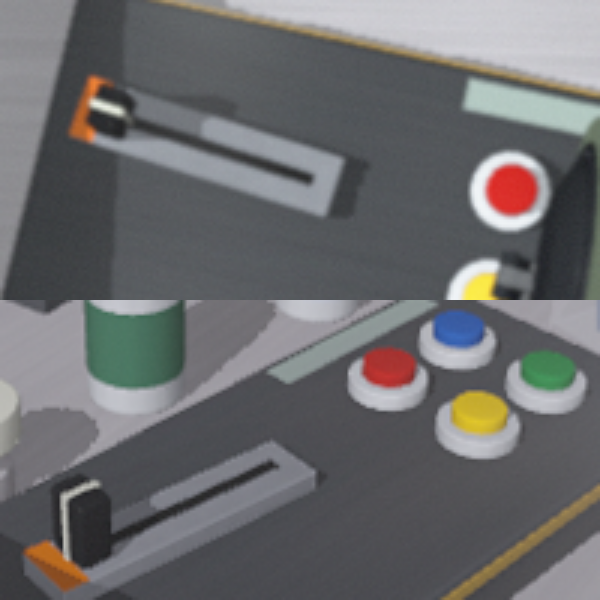

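View pics/w.png

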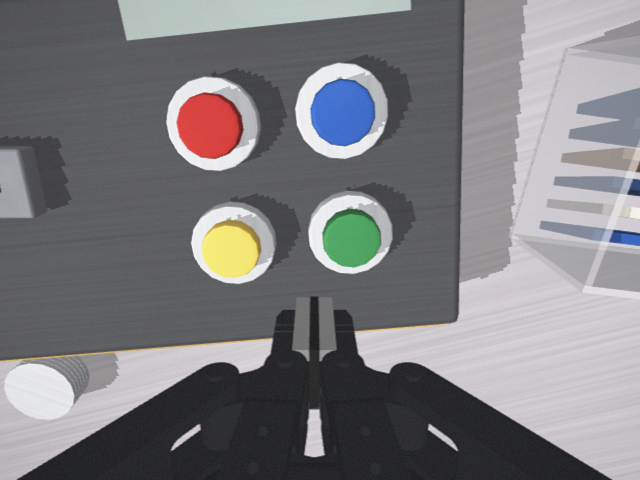

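The crops show the grip over the stripe end, at (108,108) in the top crop and (80,490) in the side crop. The wrist view has the green cap at (351,238), clear of the fingers, with yellow, red and blue beside it. I'll check that the selector really is at 0.12.

Run:
```python
from h import *
a=grab('top');b=grab('side');o=np.array([.56804,.05256]);u=np.array([.2801,.96])
pa=(180+108/3-.3,200+109/3-.3);pb=(240+82/3-.3,220+(486-300)/3-.3)
X,e=tri(a,pa,b,pb);print(X,e,(X[:2]-o)@u+.06,(onplane(a,*pa,.1045)[:2]-o)@u+.06)
```

```text
[0.58330206 0.10857146 0.10663592] [np.float64(9.742397559942665e-05), np.float64(9.742397559950489e-05)] 0.11804590300473683 0.11855286035347778
```

arm_command(
  commands=[
    [[-1,-8,0],0,1],
    [[-1,-8,0],0,1],
    [[-1,-5,0],0,1],
    [[0,0,-15],0,1],
    [[0,0,-20],0,1],
    [[0,0,-20],0,1],
    [[0,0,-12],0,1],
    [[0,0,-3],0,1],
    [[0,0,0],0,1],
    [[0,0,0],0,1],
  ],
)

```text
clock: 10.45
position: [0.4639, -0.1964, 0.079]
tool_rot: [3.142, -0.001, -0.284]
force: [-0.2, 0.7, -0.7]
grip_width: 0.0002
finger_force: 0.0
```

arm_command(
  commands=[
    [[0,0,-2],0,1],
    [[0,0,-2],0,1],
    [[0,0,-2],0,1],
    [[0,0,0],0,1],
  ],
)

```text
clock: 10.85
position: [0.4636, -0.1961, 0.0722]
tool_rot: [-3.142, -0.0, -0.284]
force: [0.1, 0.1, -0.8]
grip_width: -0.0004
finger_force: 0.0
```

arm_command(
  commands=[
    [[0,0,-1.5],0,1],
    [[0,0,-1.5],0,1],
    [[0,0,0],0,1],
  ],
)

```text
clock: 11.15
position: [0.4636, -0.1961, 0.0692]
tool_rot: [-3.142, -0.0, -0.284]
force: [0.3, 0.1, 2.3]
grip_width: 0.0001
finger_force: 1.5
```

arm_command(
  commands=[
    [[0,0,-1],0,1],
    [[0,0,-1],0,1],
    [[0,0,0],0,1],
  ],
)

```text
clock: 11.45
position: [0.4636, -0.1961, 0.0673]
tool_rot: [-3.142, -0.0, -0.284]
force: [-1.2, -0.6, 4.5]
grip_width: -0.0001
finger_force: 2.1
```

arm_command(
  commands=[
    [[0,0,-1],0,1],
    [[0,0,0],0,1],
  ],
)

```text
clock: 11.65
position: [0.4636, -0.1961, 0.0662]
tool_rot: [-3.142, -0.0, -0.284]
force: [-0.1, 0.0, 4.9]
grip_width: 0.0001
finger_force: 2.3
```

arm_command(
  commands=[
    [[0,0,-0.7],0,1],
    [[0,0,0],0,1],
    [[0,0,0],0,1],
  ],
)

```text
clock: 11.95
position: [0.4637, -0.1962, 0.0659]
tool_rot: [3.142, -0.0, -0.284]
force: [-2.6, 1.4, 13.5]
grip_width: -0.0001
finger_force: 6.6
```

arm_command(
  commands=[
    [[0,0,-0.5],0,1],
    [[0,0,0],0,1],
    [[0,0,0],0,1],
  ],
)

```text
clock: 12.25
position: [0.4637, -0.1962, 0.0658]
tool_rot: [3.141, -0.0, -0.284]
force: [-5.0, 2.3, 22.6]
grip_width: 0.0
finger_force: 11.1
```

Force has jumped with no further travel, so the button is fully down. I'll release it and retreat.

arm_command(
  commands=[
    [[0,0,2],0,1],
    [[0,0,3],0,1],
    [[0,0,5],0,1],
    [[0,0,15],0,1],
    [[0,0,25],0,1],
    [[0,0,30],0,1],
    [[0,0,30],0,1],
    [[-10,-20,10],0,1],
    [[-15,-30,0],0,1],
    [[-15,-30,0],0,1],
    [[-10,-30,0],0,1],
    [[0,-20,0],0,1],
    [[0,0,0],0,1],
    [[0,0,0],0,1],
    [[0,0,0],0,1],
  ],
)

```text
clock: 13.75
position: [0.4138, -0.3251, 0.1851]
tool_rot: [-3.141, 0.0, -0.283]
force: [-0.7, 0.4, -0.0]
grip_width: -0.0001
finger_force: 0.0
```

Run:
```python
from h import *
a=grab('top');b=grab('side');s=bot.observe();print(s['clock'],s['position'],s['force'])
cv2.imwrite('pics/g.png',np.vstack([f['image'][r:r+280,c:c+400] for f,r,c in((a,130,160),(b,130,200))])[:,:,::-1])
```

```text
13.85 [ 0.41384614 -0.32526807  0.18515537] [ 0.23546625  0.65942521 -0.25536941]
```

View pics/g.png

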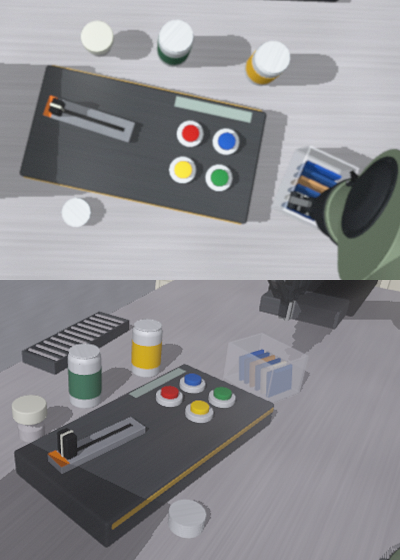

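The selector stands at the orange end (56,106), the green cap is back up at (219,178), and the cans, chuck and lids are where they were. The arm is clear of everything.

```bash
python3 -c "
from workcell import ticket
print(ticket.job_done())"
```

```text
the job is handed in; nothing more can be done
None
```

The selector is at its orange-stripe stop, and the green start button was then pressed fully down and came back up; the other buttons and loose items were not touched, and the job was handed in at about 14 s on the robot's clock.

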